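Put the contact pen away and latch the test jig

TASK

The contacts of the test jig have been cleaned and it is ready to run: take the cleaning pen that was left leaning in the open jig, stand it in the empty tool cup, and press the jig's sprung gate down by its handle bar until the catch holds it shut. Leave the cup standing and everything else on the bench where it is.

Things in the scene. Friction and masses are not known exactly. Their poses are not given: they have to be found in the camera images.
- jig: Board test jig: fixed grey open box 190 x 190 mm, walls 8 mm thick and 118 mm high, with a green circuit board on the floor of its well (board top 30 mm above the bench). Origin: centre of its underside; its own -x side is the front (towards the robot, where the gate's handle bar and the catch are), +y its left, z up.
- slot (a point): Middle of the floor of the cable slot in which the pen leans: cut in the top of the jig's left (+y) wall, 18 mm wide, 15 mm deep. This point is 103 mm above the bench, 40 mm in front of the jig's centre and 91 mm to its left.
- gate (a joint): Opening angle (rad) of the jig's pressure gate, an aluminium frame with a clear plate under it. 0 = shut, 0.70 = fully open, where it starts; a spring always pushes it open. Pressed to -0.01 or lower (hard stop at -0.03) the catch snaps over its striker pin and holds it at 0.00 to 0.01. Pressing the handle bar down takes 5 to 12 N. It cannot shut while the pen is in the jig.
- gate_hinge (a point): Point on the gate's hinge axis, in the middle of the jig's rear edge: 80 mm behind the jig's centre (jig x = +80 mm), 126 mm above the bench. The axis is parallel to the jig's y axis.
- gate_handle (a point): Centre of the gate's handle bar: black, round, 16 mm thick, 116 mm long, parallel to the jig's y axis, at the gate's front. It moves on an arc about the hinge axis: 225 mm in front of it and, gate shut, 6 mm above it (132 mm above the bench, 50 mm clear of the front wall); gate open, about 275 mm above the bench. Its axes are the gate's: y along the bar.
- catch (a joint): Angle (rad) of the steel spring hook outside the middle of the jig's front wall, between the wall and the handle bar: 0 = upright (at rest, and when it holds the gate), growing as the gate's striker pin pushes it outwards (about 0.2 as the pin passes). Nothing needs to touch it.
- pen: Contact-cleaning pen: loose aluminium rod with black bands, 180 mm long, 14 mm thick (the lowest 14 mm taper to 10 mm; the top 14 mm are a 9 mm tip), about 40 g. Origin: centre of its low end; z runs along the pen to its other end. It leans 42 degrees above level: low end in the well against a connector, barrel in the cable slot, upper end over the left wall, to the jig's +y.
- pen_grip (a point): Point on the pen's axis 155 mm from its low end (25 mm from the other end), where it is free to be gripped: at the start 20 mm outside the jig's left wall and 137 mm above the bench.
- pen_mid (a point): Middle of the pen, on its axis, 90 mm from each end.
- cup: Tool cup: loose round black plastic cup, empty, 62 mm wide outside, about 53 mm inside, 100 mm high, inner floor 6 mm above the bench, about 0.3 kg. Origin: centre of its underside, z up.
- alcohol: Bystander: clear dispenser bottle with white cap, 54 mm wide, 115 mm high; origin: centre of its underside.
- tape: Bystander: roll of grey tape lying flat, 90 mm wide, 19 mm high; origin: centre of its underside.
- lens: Bystander: black lens barrel standing on end, 54 mm wide, 46 mm high; origin: centre of its underside.
- board: Bystander: loose green circuit board lying flat, 80 x 55 mm, 13 mm high; origin: centre of its underside.
- housing: Bystander: black open half housing of a viewer, 150 x 110 mm, 63 mm high, with a lens tube standing out 35 mm at its +x end; origin: centre of its underside.
- driver: Bystander: screwdriver lying flat, about 200 mm long; origin: under its middle.
- tray: Bystander: shallow grey parts tray, 120 x 90 mm, 30 mm high; origin: centre of its underside.
There are look-alikes about, which are no part of the job. Leave any yellow look-alike of the cup alone.

How it is judged:
By the outcome, as a careful person would: the job done as asked, in the order asked, and still so for the second after the job is handed in, with the robot touching nothing.
It also fails if it takes over 61 s, if anything falls off the work surface, if the arm or the gripper's body presses on something with over 40 N, if the wrist force passes 120 N, or if a joint passes its speed limit or range.

ROBOT

A 6-joint arm with a two-finger parallel gripper is mounted at the origin on the work surface. World frame = base frame: x ahead of the robot, y to its left, z up, the work surface at z = 0. Lengths are in m, angles in degrees, forces in N, time in s.
With the tool pointing down it reaches from about 0.4 to 0.825 m from the base axis. Payload 7 kg.
Tool frame: the origin (TCP) lies at the centre of the arm's flange, where the gripper is bolted on; the fingertips stand 178 mm ahead of it and the grasp point (between the pads) lies 159 mm ahead of it; z points along the fingers, y is the line along which they close (so a half turn about z gives the same grasp; the last joint's range is limited). The gripper opens to 88 mm and grips with 3 to 60 N. Pads are 19 mm wide; open, the fingers measure 130 mm over their backs; the gripper's body (78 mm by 193 mm) begins 47 mm behind the grasp point.
Start: joints at [84.918, 20.546, 0.682, 0, -70.136, -16.507], TCP at [0.248, 0.628, 0.405] pointing down, gripper open.
Joint ranges: [-176.03, 176.03], [-82.01, 121.73], [-58.28, 71.71], [-173.87, 95.51], [-174.79, -0.11], [-173.66, 173.66]. Speed limits (degrees/s): [136.94, 136.94, 172.46, 180, 180, 180].

INTERFACE

Orientations are given as [roll, pitch, yaw] about the fixed x, y, z axes, in that order (R = Rz(yaw) Ry(pitch) Rx(roll)).
In Python, from plant import telemetry, snapshot, workorder, nets gives the robot as it stands.
- The arm moves only by the shell command python3 -m creep 'ROWS'. ROWS is JSON, a list that holds one entry, the list of rows, each a list of 5 numbers: the shift along the tool's x, y, z normalised to -1 to 1, where 1 is 0.2 m, then the turn about the tool's z normalised to -1 to 1, where 1 is pi/2 rad, then the opening, from 0 (shut) to 1 (fully open). In form: [[[x, y, z, spin, hand], ...]]. A call has 1 to 8 rows; each row shifts and turns the commanded pose from where the row before left it, along the tool's axes as they then stand; what a row does not reach is not made up. A row lasts 1/12 s, in which the tool goes at most 41.7 mm and 7.16 degrees, less where a joint would pass 70% of its speed; a pose out of reach is approached as far as the arm can. A call with a number of a shift or a turn outside -1 to 1 is refused whole. A call with a gripper value outside its range is refused whole. The fingers move at their own pace and stop on an object; the grip force is fixed at half the most. Time passes only in rows, so rows that do not move let the fingers close. It gives the time, the measured TCP pose, the force, the opening and the grip force at its end, in the units of the state.
- telemetry.get_obs(): the state, without advancing time (a new reading comes with each control period).
- snapshot(name): name is "scene" or "top" or "wrist"; returns a dict with "frame" (400x640x3 uint8, red, green, blue), "fx", "fy", "cx", "cy" (pixels), "rvec" (rotation vector, rad) and "tvec" (3), from world to camera coordinates, as OpenCV has them; the wrist camera has in their place "mount" (4x4, takes a point from camera to tool coordinates, whose origin is the TCP and whose axes are the flange's). Camera axes: x right, y down, z forward; pixel columns grow to the right and rows downward; lengths in m; the calibration is good to about 2 mm. A picture is of the moment at which its call begins: read the wrist's pose just before it. There is no depth.
- workorder.close_job(): hands the job in; it is judged then, once.
Trained networks look in a picture, given as the dict that the camera call returned (one of the last four; its "shot" number tells which), for a name from the list of things; names that differ only in an ending like _2 or _b are one class to them, and where a whole thing is asked for, a point or a joint stands for the part that bears it (a point fixed in the world has none). Each returns a list of dicts, best first, with "confidence" (0 to 1); they miss things now and then, are a little off and sometimes report something else, mostly with a low value. They report only what shows in the picture. A call takes as long as a camera call. They do not tell look-alikes from the thing itself.
- nets.find_in(picture, query): "uv" ([column, row] in pixels, amid what is visible of it).
- nets.masks_of(picture, query): "region" (400x640 bool, what is visible of it) and "uv" ([column, row] in pixels, amid what is visible of it).
- nets.landmark_of(picture, query): "uv" ([column, row] in pixels: a listed point, or the origin of a listed thing).
The state is a dict: "clock": time; "joint_pos": joint angles; "qvel": joint speeds; "tau": joint torques, N m; "tool_pos": TCP position; "orientation": TCP orientation; "force": force on the tool from outside, world axes, zero at the start; "moment": the same for the moment, N m; "opening": finger opening in m; "gripper_force": force on a finger pad.
Only numpy, scipy, OpenCV 4.12 (cv2) and the standard library are available. Lean on these libraries where they do the work, as an engineer would, in place of code of your own. Each camera call takes 0.05 s, during which the arm holds its last target. There are 200 camera calls.

## Working session

There is one attempt and no reset: what is moved stays moved. The work goes in short steps, Python scripts to look and compute and a shell command to move; the robot and the scene stay as the last step left them, time stands still between calls to the robot, and variables do not carry over. Pictures are saved under pics/ and viewed, at most 14 in all, crops included, and the job is handed in when it is done.

```bash
mkdir -p pics; ls; cat > h.py <<'E'
import numpy as np, cv2
from scipy.spatial.transform import Rotation as R
from plant import telemetry, snapshot, workorder, nets
def cam(name):
    o=telemetry.get_obs(); s=snapshot(name)
    K=np.array([[s['fx'],0,s['cx']],[0,s['fy'],s['cy']],[0,0,1]])
    if name=='wrist':
        T=np.eye(4); T[:3,:3]=R.from_euler('xyz',o['orientation'],degrees=True).as_matrix(); T[:3,3]=o['tool_pos']
        W=np.linalg.inv(T@np.array(s['mount']))
    else:
        W=np.eye(4); W[:3,:3]=cv2.Rodrigues(np.array(s['rvec'],float))[0]; W[:3,3]=np.ravel(s['tvec'])
    return s,K@W[:3]
def save(s,f): cv2.imwrite('pics/'+f,s['frame'][...,::-1])
def tri(obs): # [(P,uv)]
    A=[]
    for P,(u,v) in obs: A+= [(u*P[2]-P[0])/np.linalg.norm((u*P[2]-P[0])[:3]),(v*P[2]-P[1])/np.linalg.norm((v*P[2]-P[1])[:3])]
    A=np.array(A); X,r,_,_=np.linalg.lstsq(A[:,:3],-A[:,3],rcond=None); return X,np.sqrt(r/len(A))
def atz(P,uv,z):
    u,v=uv; A=np.array([u*P[2]-P[0],v*P[2]-P[1]]); return np.linalg.solve(A[:,:2],-A[:,3]-A[:,2]*z)
def proj(P,X): x=P@np.append(X,1); return x[:2]/x[2]
E
python3 - <<'E'
from h import *
o=telemetry.get_obs(); print({k:np.round(v,3) for k,v in o.items()})
C={}
for n in ['scene','top']:
    C[n]=cam(n); save(C[n][0],n+'0.png')
for q in ['cup','jig','slot','gate_hinge','gate_handle','pen','pen_grip','pen_mid','alcohol','tape','lens','board','housing','driver','tray']:
    r={n:nets.landmark_of(C[n][0],q) for n in C}
    print(q,{n:[(np.round(d['uv']).tolist(),round(d['confidence'],2)) for d in r[n][:3]] for n in r}, end=' ')
    if r['scene'] and r['top']: print([np.round(x,4) for x in tri([(C[n][1],r[n][0]['uv']) for n in C])])
    else: print()
E
```

```text
pics
{'clock': np.float64(0.0), 'joint_pos': array([ 8.4919e+01,  2.0593e+01,  6.3300e-01, -2.1000e-02, -7.0138e+01,
       -1.6506e+01]), 'qvel': array([-0.011,  0.059,  0.066,  0.051,  0.084, -0.04 ]), 'tau': array([-2.0000e-03, -5.8271e+01,  2.9306e+01,  6.9980e+00,  7.0000e-03,
       -0.0000e+00]), 'tool_pos': array([0.248, 0.627, 0.404]), 'orientation': array([ 1.79901e+02, -9.00000e-03, -2.15940e+01]), 'force': array([-0.18 ,  1.344, -0.01 ]), 'moment': array([-0.053,  0.029, -0.021]), 'gripper_force': np.float64(0.0), 'opening': np.float64(0.088)}
cup {'scene': [([440.0, 177.0], 0.89), ([415.0, 209.0], 0.83), ([450.0, 232.0], 0.68)], 'top': [([192.0, 201.0], 0.87), ([160.0, 194.0], 0.87), ([160.0, 162.0], 0.83)]} [array([0.5296, 0.3946, 0.1518]), array([0.0408])]
jig {'scene': [([270.0, 254.0], 0.78)], 'top': [([363.0, 170.0], 0.69), ([337.0, 174.0], 0.21)]} [array([ 0.6483, -0.1609, -0.0113]), array([0.0044])]
slot {'scene': [([292.0, 222.0], 0.92)], 'top': [([335.0, 175.0], 0.93)]} [array([ 0.6027, -0.0659,  0.1026]), array([0.0001])]
gate_hinge {'scene': [([269.0, 260.0], 
[... 812 characters left out ...]
 0.84)]} [array([0.5373, 0.1035, 0.1476]), array([0.2296])]
lens {'scene': [([371.0, 262.0], 0.6)], 'top': [([255.0, 143.0], 0.56)]} [array([ 0.7352,  0.1849, -0.0107]), array([0.001])]
board {'scene': [([336.0, 186.0], 0.55)], 'top': [([268.0, 241.0], 0.79)]} [array([0.4124, 0.1281, 0.0041]), array([0.0035])]
housing {'scene': [([173.0, 242.0], 0.95)], 'top': [([461.0, 201.0], 0.91)]} [array([ 0.5491, -0.4813, -0.0068]), array([0.0028])]
driver {'scene': [([211.0, 183.0], 0.49)], 'top': [([424.0, 276.0], 0.78)]} [array([ 0.3109, -0.3498, -0.0056]), array([0.0008])]
tray {'scene': [([409.0, 245.0], 0.72)], 'top': [([215.0, 153.0], 0.94)]} [array([ 0.6992,  0.3211, -0.0011]), array([0.0043])]
```

View pics/scene0.png

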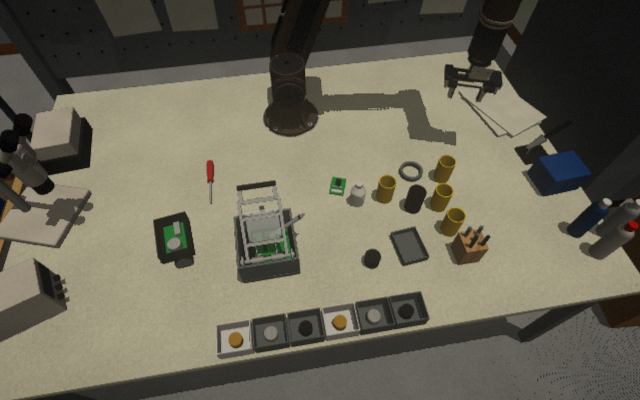

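View pics/top0.png

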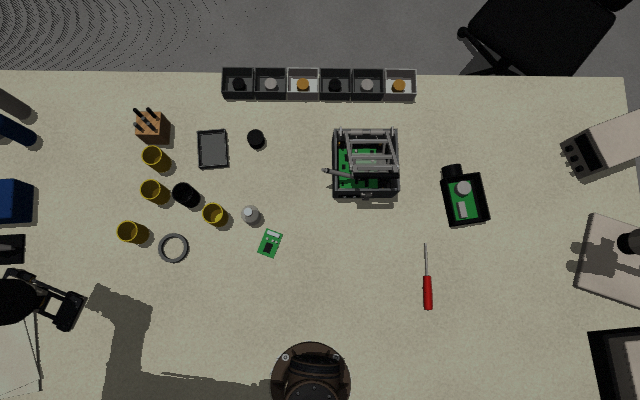

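The scene picture shows the open jig at (268,245) with the pen sticking out to its left at (297,218). The only black cup is at (415,199) in scene and (186,195) in top, surrounded by four yellow look-alikes. Next I'll measure the cup and turn the tool for the pen grasp.

```bash
python3 -m creep '[[[0,0,0,0.079,1],[0,0,0,0.079,1],[0,0,0,0.079,1],[0,0,0,0.079,1],[0,0,0,0.079,1],[0,0,0,0.079,1],[0,0,0,0.079,1],[0,0,0,0.079,1]]]'
cat >> h.py <<'E'
def shift(target,yaw=None):
    "tool-frame shift to TCP target in row units (total), and spin units"
    o=telemetry.get_obs(); M=R.from_euler('xyz',o['orientation'],degrees=True).as_matrix()
    d=M.T@(np.array(target)-o['tool_pos'])/0.2
    s=None if yaw is None else -(((yaw-o['orientation'][2])+180)%360-180)/90
    print('clock',round(float(o['clock']),2),'tcp',np.round(o['tool_pos'],4),'rpy',np.round(o['orientation'],2),'F',np.round(o['force'],1),'op',round(float(o['opening']),4),'| shift',np.round(d,3),'spin',s)
E
python3 - <<'E'
from h import *
C={n:cam(n) for n in ['scene','top']}
for n in C:
    for d in nets.masks_of(C[n][0],'cup')[:8]:
        m=d['region']; v,u=np.nonzero(m); print(n,np.round(d['uv']),round(d['confidence'],2),u.min(),u.max(),v.min(),v.max(),C[n][0]['frame'][m].mean(0).round())
    for z in (0,.1): print(n,z,atz(C[n][1],(415,209) if n=='scene' else (192,201),z))
s,P=cam('wrist'); save(s,'w0.png'); print(np.round(s['mount'],3),s['fx'],s['cx'],s['cy'])
shift([0.50,0.40,0.45],-86.7)
E
```

```text
clock: 2.27
tool_pos: [0.2484, 0.6276, 0.4046]
orientation: [180.0, -0.0, -78.8]
force: [-0.1, -0.9, 0.0]
opening: 0.0876
gripper_force: 0.0
scene [452. 220.] 0.84 440 463 208 235 [83. 69. 26.]
scene [415. 198.] 0.81 404 424 184 213 [42. 40. 32.]
scene [384. 190.] 0.8 376 395 174 203 [94. 78. 33.]
scene [440. 198.] 0.75 429 451 183 212 [89. 75. 31.]
scene [445. 167.] 0.57 434 454 155 182 [85. 70. 27.]
scene [291. 218.] 0.27 284 303 213 227 [101.  98.  87.]
scene 0 [0.55844187 0.39262482]
scene 0.1 [0.61679197 0.35237453]
top [133. 231.] 0.98 117 147 221 243 [59. 49. 12.]
top [184. 198.] 0.84 172 200 182 207 [8. 8. 8.]
top [215. 216.] 0.78 202 228 203 226 [75. 64. 17.]
top [338. 175.] 0.72 323 352 168 177 [74. 74. 70.]
top [156. 162.] 0.63 141 172 145 172 [63. 53. 16.]
top [153. 191.] 0.57 140 169 179 204 [60. 50. 12.]
top 0 [0.53846746 0.378593  ]
top 0.1 [0.52054515 0.35180911]
[[ 0.    -0.964 -0.266  0.072]
 [ 1.     0.    -0.     0.001]
 [ 0.    -0.266  0.964  0.02 ]
 [ 0.     0.     0.     1.   ]] 310.33155781026176 321.3504078870684 200.10759176606686
clock 2.52 tcp [0.2484 0.6276 0.4046] rpy [180.    -0.   -78.23] F [ 0.5 -0.3 -0.2] op 0.0876 | shift [ 1.371 -1.    -0.227] spin 0.09409658373723681
```

```bash
python3 -m creep '[[[0.16,-0.12,-0.028,0.012,1],[0.16,-0.12,-0.028,0.012,1],[0.16,-0.12,-0.028,0.012,1],[0.16,-0.12,-0.028,0.012,1],[0.16,-0.12,-0.028,0.012,1],[0.16,-0.12,-0.028,0.012,1],[0.16,-0.12,-0.028,0.012,1],[0,0,0,0,1]]]'
cat > w.py <<'E'
from h import *
import sys,pickle
tag=sys.argv[1]; s,P=cam('wrist'); save(s,tag+'.png'); r={'P':P}
for q in sys.argv[2:]:
    r[q]=[(d['uv'],d['confidence']) for d in nets.landmark_of(s,q)]; print(q,[(np.round(u).tolist(),round(c,2)) for u,c in r[q]])
if 'cup' in r:
    for d in nets.masks_of(s,'cup'):
        m=d['region']; v,u=np.nonzero(m); print('mask',np.round(d['uv']),round(d['confidence'],2),u.min(),u.max(),v.min(),v.max(),s['frame'][m].mean(0).round())
pickle.dump(r,open(tag+'.pkl','wb'))
E
python3 w.py w1 cup
```

```text
clock: 3.18
tool_pos: [0.4503, 0.4259, 0.4456]
orientation: [-179.9, 0.0, -86.1]
force: [-0.6, 1.0, 0.4]
opening: 0.0875
gripper_force: 0.0
cup [([253.0, 131.0], 0.94), ([333.0, 242.0], 0.75), ([174.0, 195.0], 0.7), ([243.0, 197.0], 0.68)]
mask [332. 249.] 0.97 307 355 224 298 [105.  92.  50.]
mask [239. 134.] 0.9 203 275 105 165 [45. 44. 39.]
mask [298.  47.] 0.79 263 326 9 85 [135. 120.  56.]
mask [232. 207.] 0.6 198 266 179 242 [99. 85. 41.]
mask [152. 206.] 0.59 104 193 177 229 [85. 72. 27.]
```

```bash
python3 -m creep '[[[0.2,0,0,0,1],[0.15,0,0,0,1],[0,0,0,0,1]]]'; python3 w.py w2 cup; python3 -c "
from h import *
shift([0.58,0.03,0.46],-86.7)"
```

```text
clock: 3.58
tool_pos: [0.4506, 0.3578, 0.444]
orientation: [180.0, -0.0, -85.9]
force: [-0.9, 0.2, -0.2]
opening: 0.0875
gripper_force: 0.0
cup [([250.0, 182.0], 0.79), ([176.0, 240.0], 0.75), ([244.0, 244.0], 0.68), ([332.0, 282.0], 0.67)]
mask [180. 240.] 0.82 157 194 223 261 [74. 62. 27.]
mask [329. 305.] 0.74 304 350 290 318 [93. 80. 38.]
mask [248. 244.] 0.67 226 264 225 301 [87. 75. 39.]
mask [293. 116.] 0.61 261 321 86 147 [113.  98.  49.]
mask [240. 194.] 0.56 204 272 161 225 [42. 40. 36.]
clock 3.73 tcp [0.4511 0.3613 0.444 ] rpy [-1.7999e+02  3.0000e-02 -8.5910e+01] F [ 0.   0.6 -0.3] op 0.0875 | shift [ 1.698 -0.525 -0.081] spin 0.008748709210485433
```

```bash
python3 -m creep '[[[0.19,-0.06,-0.02,0,1],[0.19,-0.06,-0.02,0,1],[0.19,-0.06,-0.02,0,1],[0.19,-0.06,-0.02,0,1],[0.19,-0.06,-0.02,0,1],[0.19,-0.06,-0.02,0,1],[0.19,-0.06,-0.02,0,1],[0,0,0,0,1]]]'; python3 w.py w3 pen_grip pen_mid slot gate_handle gate_hinge pen jig
python3 - <<'E'
from h import *; import pickle
a,b=[pickle.load(open(f'w{i}.pkl','rb')) for i in (1,2)]
print(tri([(x['P'],x['cup'][0][0]) for x in (a,b)]),[atz(x['P'],x['cup'][0][0],0) for x in (a,b)])
E
```

```text
clock: 4.4
tool_pos: [0.5558, 0.0976, 0.4723]
orientation: [-180.0, -0.1, -86.1]
force: [-0.6, 1.0, 0.0]
opening: 0.0874
gripper_force: 0.0
pen_grip [([275.0, 28.0], 0.88)]
pen_mid []
slot [([282.0, 13.0], 0.61)]
gate_handle [([420.0, 197.0], 0.64)]
gate_hinge []
pen []
jig []
(array([0.54485969, 0.38153765, 0.00708585]), array([0.00054381])) [array([0.54558934, 0.38197743]), array([0.54718439, 0.3832009 ])]
```

```bash
python3 -m creep '[[[0.2,-0.1,0,0,1],[0.15,-0.1,0,0,1],[0,0,0,0,1],[0,0,0,0,1]]]'; python3 w.py w4 pen_grip pen_mid slot gate_handle gate_hinge pen jig
python3 - <<'E'
from h import *; import pickle
a,b=[pickle.load(open(f'w{i}.pkl','rb')) for i in (3,4)]
for q in a:
    if q!='P' and a[q] and b[q]: print(q,[np.round(x,4) for x in tri([(x['P'],x[q][0][0]) for x in (a,b)])])
shift([0,0,0],-86.7)
E
```

```text
clock: 5.13
tool_pos: [0.5977, 0.0362, 0.4711]
orientation: [179.9, -0.0, -86.1]
force: [-0.4, 0.6, -0.2]
opening: 0.0875
gripper_force: 0.0
pen_grip [([318.0, 102.0], 0.88)]
pen_mid [([321.0, 55.0], 0.57)]
slot [([319.0, 84.0], 0.91)]
gate_handle [([380.0, 261.0], 0.42)]
gate_hinge []
pen []
jig [([295.0, 14.0], 0.63), ([443.0, 235.0], 0.32)]
pen_grip [array([ 0.6058, -0.0473,  0.1441]), array([0.0006])]
slot [array([ 0.6054, -0.0661,  0.1154]), array([0.0007])]
gate_handle [array([0.5417, 0.0448, 0.3156]), array([0.0207])]
clock 5.53 tcp [0.5967 0.0372 0.4722] rpy [-1.7997e+02  1.0000e-02 -8.5970e+01] F [ 0.  -0.6 -0.3] op 0.0878 | shift [-0.024  2.99   2.359] spin 0.00814850979215041
```

View pics/w4.png

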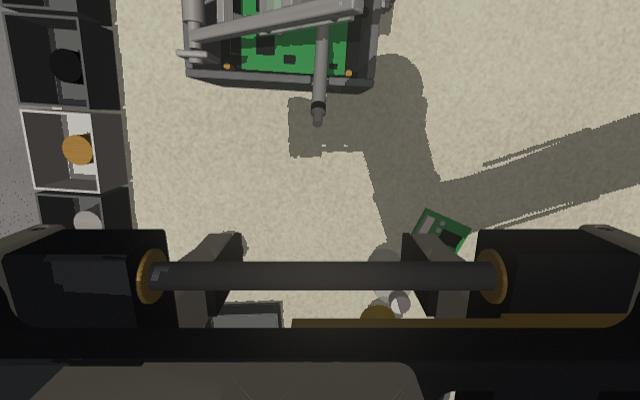

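The wrist picture shows the pen's free end at (317,122). The barrel runs up to (322,30), through the slot at about (319,84) in the left wall. I'll move above the grip point for a second, closer view.

```bash
python3 -m creep '[[[0.14,-0.02,0.06,0,1],[0.14,-0.02,0.06,0,1],[0.14,-0.02,0.06,0,1],[0,0,0.06,0,1],[0,0,0,0,1],[0,0,0,0,1]]]'; python3 w.py w5 pen_grip pen_mid slot gate_handle gate_hinge pen jig
python3 - <<'E'
from h import *; import pickle
V=[pickle.load(open(f'w{i}.pkl','rb')) for i in (3,4,5)]
for n in ('scene','top'):
    s,P=cam(n); V.append({'P':P,**{q:[(d['uv'],d['confidence']) for d in nets.landmark_of(s,q)] for q in ['pen_grip','pen_mid','slot','gate_handle','gate_hinge']}})
for q in ['pen_grip','pen_mid','slot','gate_handle','gate_hinge']:
    for S in ((0,1,2),(1,2),(2,3,4),(0,1,2,3,4)):
        o=[(V[i]['P'],V[i][q][0][0]) for i in S if V[i][q] and not(q=='gate_handle' and i<3)]
        if len(o)>1: print(q,S,len(o),[np.round(x,4) for x in tri(o)])
shift([0.605,-0.047,0.32],-86.7)
E
```

```text
clock: 6.03
tool_pos: [0.6147, -0.0464, 0.4236]
orientation: [179.9, -0.0, -86.0]
force: [0.2, 1.0, -0.4]
opening: 0.0878
gripper_force: 0.0
pen_grip [([333.0, 199.0], 0.59)]
pen_mid [([335.0, 140.0], 0.85)]
slot [([331.0, 169.0], 0.83)]
gate_handle [([494.0, 10.0], 0.93)]
gate_hinge [([194.0, 54.0], 0.75)]
pen []
jig [([303.0, 78.0], 0.62), ([329.0, 199.0], 0.17)]
pen_grip (0, 1, 2) 3 [array([ 0.6051, -0.0477,  0.1431]), array([0.001])]
pen_grip (1, 2) 2 [array([ 0.6043, -0.048 ,  0.1424]), array([0.0006])]
pen_grip (2, 3, 4) 2 [array([ 0.6022, -0.0423,  0.1203]), array([0.])]
pen_grip (0, 1, 2, 3, 4) 4 [array([ 0.6064, -0.0465,  0.1328]), array([0.0025])]
pen_mid (0, 1, 2) 2 [array([ 0.6052, -0.096 ,  0.1012]), array([0.0009])]
pen_mid (1, 2) 2 [array([ 0.6052, -0.096 ,  0.1012]), array([0.0009])]
pen_mid (2, 3, 4) 2 [array([ 0.6036, -0.0947,  0.1002]), array([0.0011])]
pen_mid (0, 1, 2, 3, 4) 3 [array([ 0.6052, -0.095 ,  0.1034]), array([0.0012])]
slot (0, 1, 2) 3 [array([ 0.6058, -0.0678,  0.1075]), array([0.0008])]
slot (1, 2) 2 [array([ 0.6058, -0.0671,  0.0999]), array([0.0005])]
slot (2, 3, 4) 2 [array([ 0.6074, -0.068 ,  0.1163]), array([0.0018])]
slot (0, 1, 2, 3, 4) 4 [array([ 0.6066, -0.0671,  0.1134]), array([0.0016])]
gate_handle (2, 3, 4) 2 [array([ 0.5649, -0.1563,  0.2734]), array([0.0004])]
gate_handle (0, 1, 2, 3, 4) 2 [array([ 0.5649, -0.1563,  0.2734]), array([0.0004])]
gate_hinge (2, 3, 4) 3 [array([ 0.7321, -0.1583,  0.1206]), array([0.0026])]
gate_hinge (0, 1, 2, 3, 4) 3 [array([ 0.7321, -0.1583,  0.1206]), array([0.0026])]
clock 7.03 tcp [ 0.6148 -0.0465  0.4238] rpy [180.     0.   -86.03] F [-0.1 -0.4  0.5] op 0.0882 | shift [-0.001  0.049  0.519] spin 0.007409369631466234
```

View pics/w5.png

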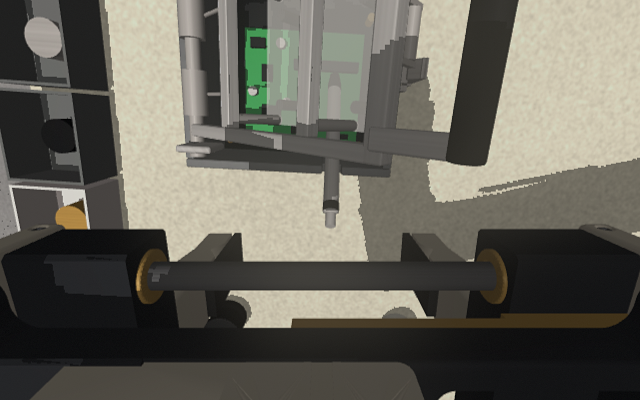

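The picture shows the pen's free end at (331,222) and the slot at (331,165). The gate's side rail runs from (195,130) to (450,145), and the bar's near end is at (470,163). I'll check the clearance to the rail before going down.

```bash
python3 - <<'E'
from h import *; import pickle
P=pickle.load(open('w5.pkl','rb'))['P']
print('handle end',atz(P,(470,163),.275),'rail front',atz(P,(445,155),.26),'rail mid',atz(P,(370,148),.21),atz(P,(250,140),.15),'wall corners',atz(P,(188,165),.118),atz(P,(390,176),.118),'tip',atz(P,(331,224),.154),'slot',atz(P,(331,170),.118))
shift([0.604,-0.043,0.297],-89)
E
```

```text
handle end [ 0.55549299 -0.10355417] rail front [ 0.56041137 -0.10467128] rail mid [ 0.58728013 -0.10086707] [ 0.67472034 -0.09501913] wall corners [ 0.73888262 -0.06519664] [ 0.55070435 -0.06783802] tip [ 0.60425165 -0.02939211] slot [ 0.60626606 -0.06968231]
clock 7.03 tcp [ 0.6148 -0.0465  0.4238] rpy [180.     0.   -86.03] F [-0.1 -0.4  0.5] op 0.0882 | shift [-0.021  0.053  0.634] spin 0.03296492518702192
```

```bash
python3 -m creep '[[[-0.01,0.053,0.1,0.033,1],[0,0,0.15,0,1],[0,0,0.15,0,1],[0,0,0.12,0,1],[0,0,0.08,0,1],[0,0,0.034,0,1],[0,0,0,0,1],[0,0,0,0,1]]]'; python3 w.py w6 pen_grip;  python3 -c "
from h import *
shift([0.604,-0.045,0.297],-89)"
```

```text
clock: 7.7
tool_pos: [0.6045, -0.0452, 0.2977]
orientation: [-180.0, -0.0, -89.0]
force: [-0.1, -0.8, 0.4]
opening: 0.0877
gripper_force: 0.0
pen_grip []
clock 7.8 tcp [ 0.6047 -0.0451  0.2985] rpy [-1.7987e+02  1.0000e-02 -8.8990e+01] F [-0.6 -0.1  0.6] op 0.0876 | shift [-0.001  0.004  0.008] spin 0.00015637590405251305
```

```bash
python3 -m creep '[[[0,0,0,0,0],[0,0,0,0,0],[0,0,0,0,0],[0,0,0,0,0],[0,0,0,0,0],[0,0,0,0,0],[0,0,0,0,0],[0,0,0,0,0]]]'; python3 -c "
from h import *
s,P=cam('wrist'); save(s,'w7.png')"
```

```text
clock: 8.47
tool_pos: [0.6041, -0.0452, 0.297]
orientation: [180.0, -0.0, -89.0]
force: [0.0, -0.8, -1.0]
opening: 0.0397
gripper_force: 0.0
```

View pics/w7.png

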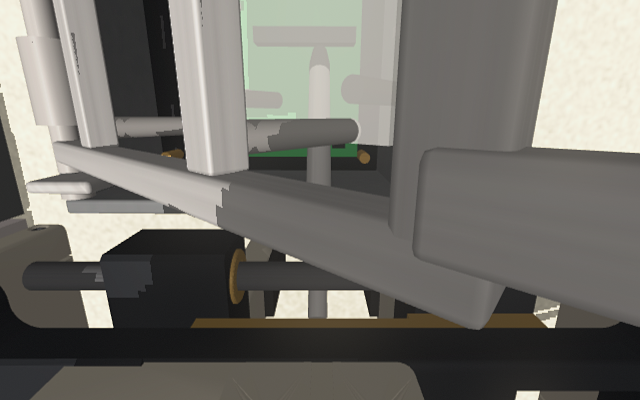

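The picture shows the fingers closing on either side of the pen at (318,290), with the pen centred between them. I'll keep closing.

```bash
python3 -m creep '[[[0,0,0,0,0],[0,0,0,0,0],[0,0,0,0,0],[0,0,0,0,0],[0,0,0,0,0],[0,0,0,0,0],[0,0,0,0,0]]]'
```

```text
clock: 9.1
tool_pos: [0.6041, -0.0452, 0.297]
orientation: [180.0, -0.0, -89.0]
force: [-0.4, -0.1, -0.1]
opening: 0.0136
gripper_force: 30.0
```

```bash
python3 -m creep '[[[-0.04,0,-0.036,0,0],[-0.09,0,-0.081,0,0],[-0.09,0,-0.081,0,0],[-0.09,0,-0.081,0,0],[-0.09,0,-0.081,0,0],[-0.09,0,-0.081,0,0],[-0.09,0,-0.081,0,0],[-0.09,0,-0.081,0,0]]]'; python3 -c "
from h import *
s,P=cam('wrist'); save(s,'w8.png'); s,P=cam('scene'); cv2.imwrite('pics/s8.png',cv2.resize(s['frame'][150:290,200:400,::-1],None,fx=3.5,fy=3.5))
for q in ['pen','pen_grip','pen_mid']: print(q,nets.landmark_of(s,q)[:2])
shift([0,0,0],-89)"
```

```text
clock: 9.77
tool_pos: [0.6014, 0.0898, 0.4188]
orientation: [-180.0, 0.0, -89.0]
force: [0.3, 0.3, -0.7]
opening: 0.013
gripper_force: 30.0
pen [{'uv': [306.1, 210.2], 'confidence': 0.74}]
pen_grip [{'uv': [342.7, 186.9], 'confidence': 0.46}]
pen_mid [{'uv': [325.9, 197.4], 'confidence': 0.49}]
clock 10.02 tcp [0.6014 0.0887 0.4171] rpy [179.94   0.   -88.98] F [-0.9 -1.2 -1.1] op 0.013 | shift [0.39  3.012 2.088] spin 0.00017305860017479012
```

View pics/s8.png

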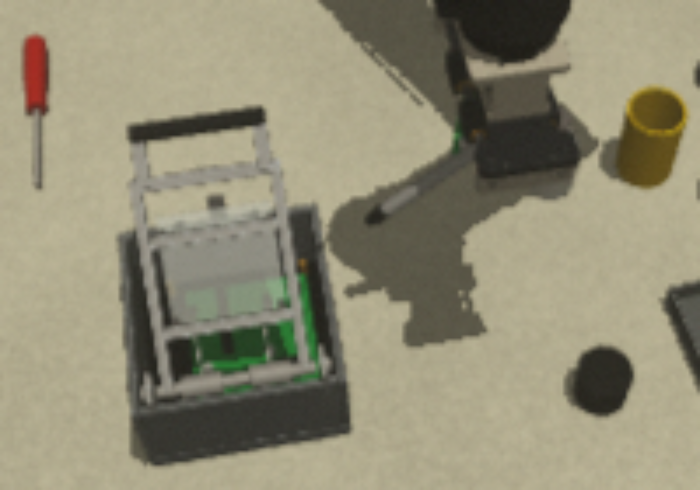

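The picture shows the pen clear of the jig, held at the same lean with its low end at about (306,210) in the full frame. It is too flat for the cup, so I'll turn it upright in the grip by pushing the low end gently against the fixed jig's outer left wall.

```bash
python3 -m creep '[[[0.02,0,0.1,0,0],[0.02,0,0.1,0,0],[0.02,0,0.1,0,0],[0.02,0,0.1,0,0],[0.02,0,0.08,0,0],[0.025,0,0.04,0,0],[0,0,0,0,0]]]'
```

```text
clock: 10.6
tool_pos: [0.6013, 0.0622, 0.3109]
orientation: [179.7, -0.1, -89.1]
force: [-0.2, -0.2, -0.0]
opening: 0.0133
gripper_force: 30.0
```

```bash
python3 -m creep '[[[0.05,0,0,0,0],[0.05,0,-0.03,0,0],[0.05,0,-0.04,0,0],[0,0,0,0,0]]]'
```

```text
clock: 10.93
tool_pos: [0.6036, 0.0328, 0.3308]
orientation: [-179.7, 0.1, -89.0]
force: [0.0, 4.1, 2.9]
opening: 0.0131
gripper_force: 30.0
```

```bash
python3 -m creep '[[[0.05,0,-0.032,0,0],[0.05,0,-0.03,0,0],[0.045,0,-0.026,0,0],[0.05,0,-0.02,0,0],[0.05,0,-0.018,0,0],[0.05,0,-0.014,0,0],[0,0,0,0,0]]]'; python3 -c "
from h import *
s,P=cam('scene'); cv2.imwrite('pics/s9.png',cv2.resize(s['frame'][130:290,200:400,::-1],None,fx=3.5,fy=3.5))
for q in ['pen','pen_grip','pen_mid']: print(q,nets.landmark_of(s,q)[:2])
shift([0,0,0],-89)"
```

```text
clock: 11.52
tool_pos: [0.6038, -0.027, 0.3564]
orientation: [-180.0, -0.0, -89.1]
force: [0.4, 2.3, 1.7]
opening: 0.0135
gripper_force: 30.0
pen [{'uv': [292.4, 229.5], 'confidence': 0.36}]
pen_grip []
pen_mid [{'uv': [300.0, 216.0], 'confidence': 0.51}]
clock 11.72 tcp [ 0.6035 -0.0254  0.355 ] rpy [ 1.7991e+02 -4.0000e-02 -8.9020e+01] F [0.8 1.2 0.6] op 0.0135 | shift [-0.18   3.012  1.78 ] spin -0.0001868761160403033
```

View pics/s9.png

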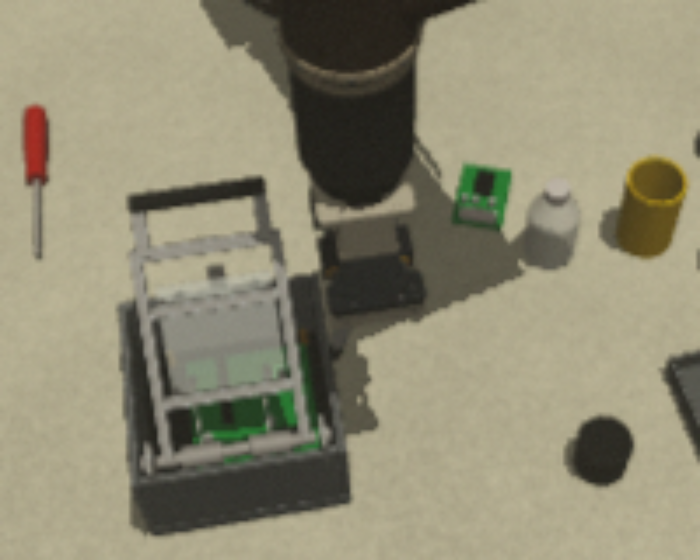

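The pen is now mostly hidden behind the gripper, with only its dark low end showing near (296,229), so it has turned close to upright. I'll raise it clear and measure its tilt.

```bash
python3 -m creep '[[[-0.1,0,0,0,0],[-0.1,0,-0.1,0,0],[-0.1,0,-0.12,0,0],[0,0,-0.15,0,0],[0,0,-0.15,0,0],[0,0,-0.1,0,0],[0,0,0,0,0]]]'; python3 - <<'E'
from h import *
C={n:cam(n) for n in ('scene','top','wrist')}
s,P=C['scene']; o=telemetry.get_obs(); g=o['tool_pos']-[0,0,.159]; print('grip uv',proj(P,g)); 
for th in (60,70,80,90): 
    X=g+.155*np.array([0,-np.cos(np.radians(th)),-np.sin(np.radians(th))]); print(th,X.round(3),proj(P,X).round(1))
for n in C:
    for q in ['pen','pen_mid','pen_grip']: print(n,q,nets.landmark_of(C[n][0],q)[:2])
u,v=proj(P,g).astype(int); a,b=max(v-70,0),u-80
cv2.imwrite('pics/s10.png',cv2.resize(s['frame'][a:a+140,b:b+160,::-1],None,fx=4,fy=4)); print('crop',a,b)
shift([0.546,0.383,0.48],-89)
E
```

```text
clock: 12.3
tool_pos: [0.6031, 0.035, 0.4842]
orientation: [-179.7, -0.0, -88.9]
force: [1.4, -0.3, -0.0]
opening: 0.0134
gripper_force: 30.0
grip uv [322.79326817 178.73713763]
60 [ 0.602 -0.043  0.185] [297.8 207.9]
70 [ 0.602 -0.018  0.174] [305.6 208.7]
80 [0.602 0.008 0.167] [313.8 208.8]
90 [0.602 0.035 0.165] [322.1 208. ]
scene pen [{'uv': [311.1, 208.1], 'confidence': 0.61}, {'uv': [334.7, 186.3], 'confidence': 0.33}]
scene pen_mid [{'uv': [318.2, 191.0], 'confidence': 0.46}]
scene pen_grip [{'uv': [268.6, 253.8], 'confidence': 0.34}]
top pen []
top pen_mid []
top pen_grip []
wrist pen []
wrist pen_mid [{'uv': [321.0, 206.2], 'confidence': 0.55}]
wrist pen_grip [{'uv': [321.8, 204.5], 'confidence': 0.6}, {'uv': [322.7, 268.7], 'confidence': 0.58}]
crop 108 242
clock 12.9 tcp [0.6028 0.0348 0.4793] rpy [ 1.7997e+02 -1.0000e-02 -8.9000e+01] F [-0.4 -0.4  0.6] op 0.0134 | shift [-1.746  0.253 -0.004] spin -2.714111962328995e-05
```

View pics/s10.png

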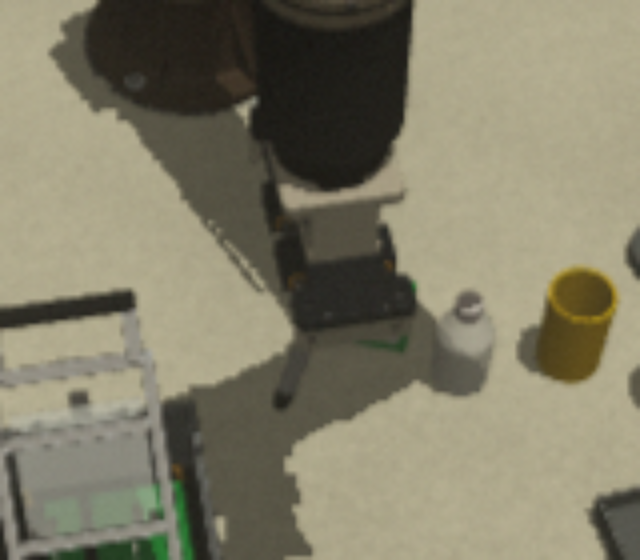

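The picture shows the pen held at about 78 degrees, with its low end at (313,208) in the full frame. That puts the low end about 32 mm towards -y of the grip, which is steep enough for the cup. Now I'll carry it over.

```bash
python3 -m creep '[[[-0.1,0.01,0,0,0],[-0.18,0.03,0,0,0],[-0.18,0.03,0,0,0],[-0.18,0.03,0,0,0],[-0.18,0.03,0,0,0],[-0.18,0.03,0,0,0],[-0.18,0.03,0,0,0],[-0.18,0.03,0,0,0]]]'; python3 -m creep '[[[-0.18,0.025,0,0,0],[-0.18,0.02,0,0,0],[-0.14,0.01,0,0,0],[-0.08,0,0,0,0],[0,0,0,0,0],[0,0,0,0,0]]]'
cat > c.py <<'E'
from h import *
s,P=cam('wrist'); save(s,'w11.png')
for d in nets.landmark_of(s,'cup'): print('cup',np.round(d['uv']),round(d['confidence'],2),atz(P,d['uv'],0).round(4))
for q in ('pen','pen_mid'): print(q,nets.landmark_of(s,q)[:2])
for d in nets.masks_of(s,'cup'):
    m=d['region']; v,u=np.nonzero(m); print('mask',np.round(d['uv']),round(d['confidence'],2),u.min(),u.max(),v.min(),v.max(),s['frame'][m].mean(0).round())
o=telemetry.get_obs(); g=o['tool_pos']-[0,0,.159]
print('pred low end',proj(P,g+[0,-.032,-.1516]),'grip',proj(P,g))
c=np.array([.546,.383]); 
for z,r in ((0,.031),(.1,.031)): print('ring',z,[proj(P,np.array([c[0]+r*np.cos(t),c[1]+r*np.sin(t),z])).round().tolist() for t in np.arange(4)*np.pi/2])
shift([0.546,0.4055,0.321],-89)
E
python3 c.py
```

```text
clock: 13.57
tool_pos: [0.5533, 0.3076, 0.4799]
orientation: [-180.0, 0.0, -89.0]
force: [0.7, -0.4, -0.2]
opening: 0.0134
gripper_force: 30.0
clock: 14.07
tool_pos: [0.5409, 0.4225, 0.4788]
orientation: [180.0, -0.1, -88.9]
force: [0.1, -0.6, 0.1]
opening: 0.0134
gripper_force: 30.0
cup [320. 138.] 0.9 [0.5431 0.3821]
cup [308. 198.] 0.86 [0.5587 0.4732]
cup [246. 202.] 0.82 [0.6541 0.4822]
cup [364.  72.] 0.64 [0.4837 0.2915]
cup [391. 237.] 0.48 [0.4273 0.5345]
pen [{'uv': [322.1, 153.9], 'confidence': 0.96}]
pen_mid [{'uv': [320.9, 203.5], 'confidence': 0.66}]
mask [373.  63.] 0.89 342 403 26 93 [127. 110.  57.]
mask [299. 211.] 0.81 285 312 182 233 [116. 101.  49.]
mask [317. 141.] 0.8 291 344 116 168 [55. 54. 47.]
mask [237. 209.] 0.7 199 262 183 230 [104.  89.  42.]
pred low end [320.70551615 157.74416601] grip [319.0476554  264.37338592]
ring 0 [[296.0, 138.0], [317.0, 160.0], [339.0, 139.0], [318.0, 116.0]]
ring 0.1 [[290.0, 144.0], [316.0, 171.0], [344.0, 145.0], [317.0, 117.0]]
clock 14.32 tcp [0.5413 0.4206 0.4802] rpy [-1.7998e+02  2.0000e-02 -8.9070e+01] F [-0.2 -0.1  0.2] op 0.0135 | shift [ 0.076 -0.022  0.796] spin -0.0007226396822191974
```

View pics/w11.png

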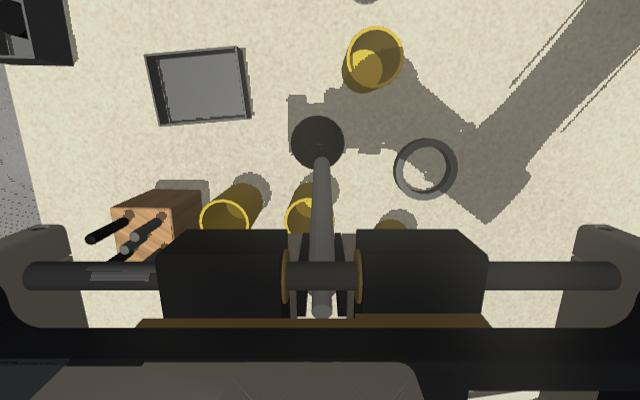

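The picture shows the black cup at (318,142), matching its predicted outline within 3 px. The pen's low end is at (322,154), above the edge of the cup's mouth. I'll shift it over the middle of the mouth and lower it.

```bash
python3 -m creep '[[[0.065,-0.025,0,0,0],[0,0,0,0,0],[0,0,0.12,0,0],[0,0,0.12,0,0],[0,0,0.12,0,0],[0,0,0.1,0,0],[0,0,0,0,0]]]'; python3 c.py | egrep 'low|pen |clock|cup'
```

```text
clock: 14.9
tool_pos: [0.5455, 0.4074, 0.3831]
orientation: [179.7, -0.3, -89.1]
force: [-0.4, -0.5, -0.4]
opening: 0.0131
gripper_force: 30.0
cup [309. 230.] 0.91 [0.5571 0.4727]
cup [374.  72.] 0.82 [0.4867 0.2874]
cup [320. 158.] 0.8 [0.5453 0.382 ]
cup [233. 237.] 0.65 [0.6528 0.4826]
pen [{'uv': [321.8, 156.3], 'confidence': 0.6}]
pred low end [318.25906055 163.39640137] grip [315.89681341 277.27801751]
clock 15.15 tcp [0.5466 0.409  0.3898] rpy [-1.7987e+02  1.2000e-01 -8.9000e+01] F [-0.1 -0.  -0.5] op 0.0136 | shift [0.018 0.004 0.344] spin 1.124395809281648e-05
```

```bash
python3 -m creep '[[[0,0,0.1,0,0],[0,0,0.1,0,0],[0,0,0.08,0,0],[0,0,0.05,0,0],[0,0,0,0,0],[0,0,0,0,0]]]'; python3 -c "
from h import *
shift([0.546,0.4075,0.321],-89)"
```

```text
clock: 15.65
tool_pos: [0.5465, 0.4091, 0.3225]
orientation: [-180.0, 0.0, -89.0]
force: [0.9, 0.2, 0.0]
opening: 0.0131
gripper_force: 30.0
clock 15.65 tcp [0.5465 0.4091 0.3225] rpy [-1.7996e+02  1.0000e-02 -8.8990e+01] F [0.9 0.2 0. ] op 0.0131 | shift [0.008 0.002 0.007] spin 0.00014389752995687863
```

```bash
python3 -m creep '[[[0,0,0.02,0,0],[0,0,0,0,0.6],[0,0,0,0,0.6],[0,0,0,0,0.6],[0,0,0,0,0.6],[0,0,0,0,0.6],[0,0,0,0,0.6],[0,0,0,0,0.6]]]' && python3 -m creep '[[[0,0,-0.05,0,0.6],[0,0,-0.1,0,0.6],[0,0,-0.15,0,0.6],[0,0,-0.15,0,0.6],[0,0,-0.15,0,0.6],[0,0,-0.1,0,0.6],[0,0,0,0,0.6]]]'; python3 c.py | egrep 'low|pen|clock|cup'
```

```text
clock: 16.32
tool_pos: [0.5462, 0.4089, 0.3177]
orientation: [-180.0, 0.0, -89.0]
force: [-0.0, 0.2, -0.3]
opening: 0.0507
gripper_force: 0.0
clock: 16.9
tool_pos: [0.5467, 0.4089, 0.4646]
orientation: [-179.6, 0.3, -89.0]
force: [0.4, 0.5, 0.4]
opening: 0.0527
gripper_force: 0.0
cup [324. 144.] 0.66 [0.5455 0.3788]
cup [249. 208.] 0.63 [0.6568 0.4763]
cup [372.  79.] 0.62 [0.4838 0.2917]
cup [316. 208.] 0.58 [0.5561 0.4738]
cup [399. 245.] 0.58 [0.4269 0.532 ]
pen [{'uv': [323.3, 143.3], 'confidence': 0.82}]
pen_mid [{'uv': [323.9, 167.9], 'confidence': 0.76}]
pred low end [324.45016477 155.96575089] grip [323.8431269  257.04878627]
clock 17.15 tcp [0.546  0.4087 0.4568] rpy [ 1.7993e+02 -6.0000e-02 -8.9000e+01] F [-0.   0.5 -0.8] op 0.0523 | shift [ 0.015 -0.001  0.679] spin -4.005332918760966e-05
```

View pics/w11.png

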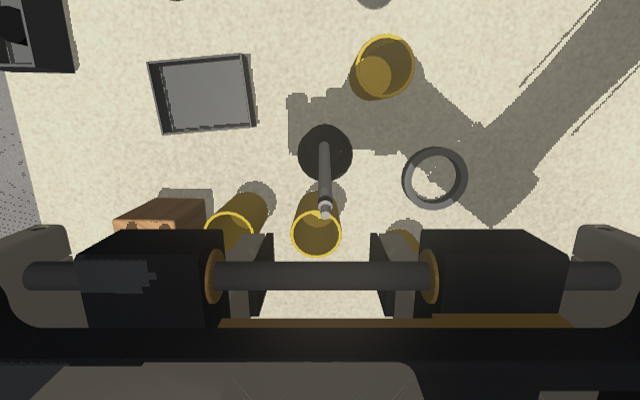

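The picture shows the pen standing in the black cup, leaning on the rim with its tip at (326,210), and the cup has not moved. Next comes the gate: turn the fingers in line with the bar, close them and go over.

```bash
python3 -m creep '[[[0,0,-0.06,0.078,0],[0,0,-0.06,0.078,0],[0,0,-0.06,0.078,0],[0,0,-0.06,0.078,0],[0,0,-0.06,0.078,0],[0,0,0,0.078,0],[0,0,0,0.078,0],[0,0,0,0.078,0]]]' && python3 -m creep '[[[0,0,0,0.078,0],[0,0,0,0.078,0],[0,0,0,0.078,0],[0,0,0,0.078,0],[0,0,0,0.078,0],[0,0,0,0,0],[0,0,0,0,0]]]' && python3 -c "
from h import *
shift([0.559,-0.16,0.50],180)"
```

```text
clock: 17.82
tool_pos: [0.5462, 0.4089, 0.5167]
orientation: [-180.0, -0.1, -145.5]
force: [-0.9, -1.0, 0.2]
opening: 0.0049
gripper_force: 0.0
clock: 18.4
tool_pos: [0.5462, 0.409, 0.5167]
orientation: [-179.9, -0.1, 180.0]
force: [-0.4, -0.5, 0.8]
opening: 0.0003
gripper_force: 0.0
clock 18.4 tcp [0.5462 0.409  0.5167] rpy [-1.7992e+02 -6.0000e-02  1.7997e+02] F [-0.4 -0.5  0.8] op 0.0003 | shift [-0.066 -2.845  0.087] spin -0.00037450855591221927
```

```bash
python3 -m creep '[[[0,-0.1,0,0,0],[0,-0.19,0,0,0],[0,-0.19,0,0,0],[0,-0.19,0,0,0],[0,-0.19,0,0,0],[0,-0.19,0,0,0],[0,-0.19,0,0,0],[0,-0.19,0,0,0]]]' && python3 -m creep '[[[0,-0.19,0,0,0],[0,-0.19,0,0,0],[0,-0.19,0,0,0],[0,-0.19,0,0,0],[0,-0.19,0,0,0],[0,-0.19,0,0,0],[0,-0.1,0,0,0],[0,0,0,0,0]]]' && python3 - <<'E'
from h import *
V=[cam(n) for n in ('wrist','scene','top')]
save(V[0][0],'w13.png'); u=[]
for s,P in V:
    d=nets.landmark_of(s,'gate_handle')[:1]; print([(x['uv'],x['confidence']) for x in d]); u+=[(P,x['uv']) for x in d if x['confidence']>.3]
if len(u)>1: print(tri(u))
shift([0.559,-0.16,0.48],180)
E
```

```text
clock: 19.07
tool_pos: [0.5444, 0.1211, 0.5176]
orientation: [-180.0, -0.0, -180.0]
force: [0.8, -0.5, -0.0]
opening: 0.0007
gripper_force: 0.0
clock: 19.73
tool_pos: [0.5434, -0.1285, 0.5172]
orientation: [-180.0, -0.1, 179.8]
force: [0.3, 0.5, -1.0]
opening: 0.0004
gripper_force: 0.0
[([282.3, 234.7], 0.71)]
[([254.0, 185.9], 0.96)]
[]
(array([ 0.5606711 , -0.16263321,  0.27282719]), array([0.00187285]))
clock 20.03 tcp [ 0.5439 -0.1242  0.5177] rpy [1.7999e+02 1.0000e-02 1.7988e+02] F [-0.2 -0.  -0.6] op 0.0004 | shift [-0.076 -0.179  0.188] spin -0.0013516931476765927
```

View pics/w13.png

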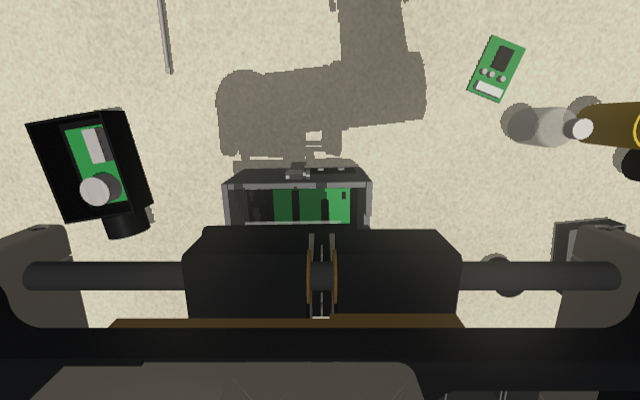

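The bar itself is hidden behind the fingers here; the jig's front and catch show at (298,172). The measured handle centre (0.561, -0.163, 0.273) agrees with the geometry worked out from the jig, so I'll touch down on the bar.

```bash
python3 -m creep '[[[-0.04,-0.1,0.06,0,0],[-0.04,-0.085,0.06,0,0],[0,0,0.06,0,0],[0,0,0.05,0,0],[0,0,0.02,0,0],[0,0,0.02,0,0],[0,0,0.02,0,0],[0,0,0,0,0]]]'; python3 -c "
from h import *
shift([0.5324,-0.161,0.4251],180)"
```

```text
clock: 20.7
tool_pos: [0.5588, -0.1616, 0.4605]
orientation: [-180.0, -0.1, 179.8]
force: [-3.8, 2.9, 7.7]
opening: 0.0003
gripper_force: 3.7
clock 20.7 tcp [ 0.5588 -0.1616  0.4605] rpy [-1.7999e+02 -5.0000e-02  1.7981e+02] F [-3.8  2.9  7.7] op 0.0003 | shift [0.132 0.003 0.177] spin -0.0020692646840185743
```

```bash
python3 -m creep '[[[0.05,0,0.06,0,0],[0.045,0,0.06,0,0],[0.04,0,0.06,0,0],[0.035,0,0.065,0,0],[0.03,0,0.07,0,0],[0.028,0,0.07,0,0],[0,0,0,0,0]]]'; python3 -c "
from h import *
shift([0.5037,-0.161,0.3404],180)"
```

```text
clock: 21.28
tool_pos: [0.5118, -0.162, 0.3819]
orientation: [-180.0, -0.2, 179.8]
force: [-7.8, -0.6, 9.6]
opening: 0.0008
gripper_force: 4.6
clock 21.28 tcp [ 0.5118 -0.162   0.3819] rpy [-179.96   -0.18  179.78] F [-7.8 -0.6  9.6] op 0.0008 | shift [0.04  0.005 0.208] spin -0.0024827683484245555
```

```bash
python3 -m creep '[[[0.022,0,0.05,0,0],[0.016,0,0.05,0,0],[0.01,0,0.05,0,0],[0.006,0,0.05,0,0],[0.004,0,0.05,0,0],[0.002,0,0.03,0,0],[0,0,0,0,0]]]'; python3 -c "
from h import *
shift([0.502,-0.161,0.3135],180)"
```

```text
clock: 21.87
tool_pos: [0.5007, -0.1621, 0.3271]
orientation: [-179.9, -0.1, 179.8]
force: [-5.3, -1.5, 7.2]
opening: 0.0005
gripper_force: 3.5
clock 21.87 tcp [ 0.5007 -0.1621  0.3271] rpy [-1.7993e+02 -1.3000e-01  1.7980e+02] F [-5.3 -1.5  7.2] op 0.0005 | shift [-0.007  0.005  0.068] spin -0.0021951604948608544
```

```bash
python3 -m creep '[[[0,0,0.025,0,0],[0,0,0.02,0,0],[0,0,0.015,0,0],[0,0,0.01,0,0],[0,0,0,0,0]]]'; python3 -m creep '[[[0,0,0.01,0,0],[0,0,0,0,0]]]'
```

```text
clock: 22.28
tool_pos: [0.5008, -0.162, 0.3134]
orientation: [-179.9, -0.1, 179.8]
force: [-7.9, -1.4, 9.7]
opening: 0.0004
gripper_force: 4.6
clock: 22.45
tool_pos: [0.5009, -0.162, 0.3116]
orientation: [-179.9, -0.1, 179.8]
force: [-7.7, -1.9, 9.8]
opening: 0.0001
gripper_force: 4.6
```

```bash
python3 -m creep '[[[0,0,0.01,0,0],[0,0,0.01,0,0],[0,0,0,0,0]]]'; python3 -m creep '[[[0,0,0.005,0,0],[0,0,0.005,0,0],[0,0,0,0,0],[0,0,0,0,0]]]'
```

```text
clock: 22.7
tool_pos: [0.501, -0.162, 0.3099]
orientation: [-179.9, -0.1, 179.9]
force: [-15.7, 3.2, 30.3]
opening: 0.0003
gripper_force: 14.9
clock: 23.03
tool_pos: [0.5009, -0.162, 0.3093]
orientation: [-179.9, -0.0, 179.9]
force: [-20.5, 4.2, 40.1]
opening: 0.0007
gripper_force: 20.1
```

The hard stop is reached. I'll ease off and check that the catch holds.

```bash
python3 -m creep '[[[0,0,-0.02,0,0],[0,0,-0.02,0,0],[0,0,-0.02,0,0],[0,0,0,0,0]]]'; python3 -m creep '[[[0,0,-0.05,0,0],[0,0,-0.1,0,0],[0,0,-0.15,0,0],[0,0,-0.15,0,0],[0,0,-0.15,0,0],[0,0,-0.15,0,0],[0,0,-0.1,0,0],[0,0,0,0,0]]]'; python3 - <<'E'
from h import *
s,P=cam('scene'); cv2.imwrite('pics/s14.png',cv2.resize(s['frame'][140:290,200:470,::-1],None,fx=2.9,fy=2.9))
print([(x['uv'],x['confidence']) for x in nets.landmark_of(s,'gate_handle')[:2]],'shut',proj(P,[.502,-.162,.132]),'open',proj(P,[.560,-.162,.275]))
for q in ('cup','alcohol','tape','lens','board','housing','driver','tray','pen'): print(q,[(np.round(x['uv']).tolist(),round(x['confidence'],2)) for x in nets.landmark_of(s,q)[:5]])
shift([0.5,-.162,.48],180)
E
```

```text
clock: 23.37
tool_pos: [0.5017, -0.1619, 0.3188]
orientation: [-179.9, 0.1, 179.8]
force: [-4.5, -1.4, 7.4]
opening: 0.0005
gripper_force: 4.2
clock: 24.03
tool_pos: [0.5025, -0.1619, 0.4929]
orientation: [-179.9, 0.5, 179.8]
force: [0.0, 0.7, 0.2]
opening: 0.0002
gripper_force: 0.0
[([258.5, 196.1], 0.76)] shut [259.17862656 196.6085847 ] open [254.9999003  185.23900371]
cup [([383.0, 199.0], 0.91), ([436.0, 206.0], 0.89), ([440.0, 178.0], 0.59), ([450.0, 228.0], 0.57)]
alcohol [([356.0, 199.0], 0.73)]
tape [([412.0, 171.0], 0.55), ([356.0, 200.0], 0.34)]
lens [([372.0, 262.0], 0.85)]
board [([338.0, 185.0], 0.64)]
housing [([176.0, 244.0], 0.89), ([267.0, 259.0], 0.46)]
driver [([209.0, 180.0], 0.71)]
tray [([405.0, 245.0], 0.86)]
pen [([294.0, 224.0], 0.65), ([412.0, 204.0], 0.55)]
clock 24.58 tcp [ 0.5021 -0.1619  0.4862] rpy [-1.8000e+02 -5.0000e-02  1.7974e+02] F [-0.2 -0.3 -0.9] op 0.0001 | shift [ 0.01  -0.     0.031] spin -0.002869753297220099
```

View pics/s14.png

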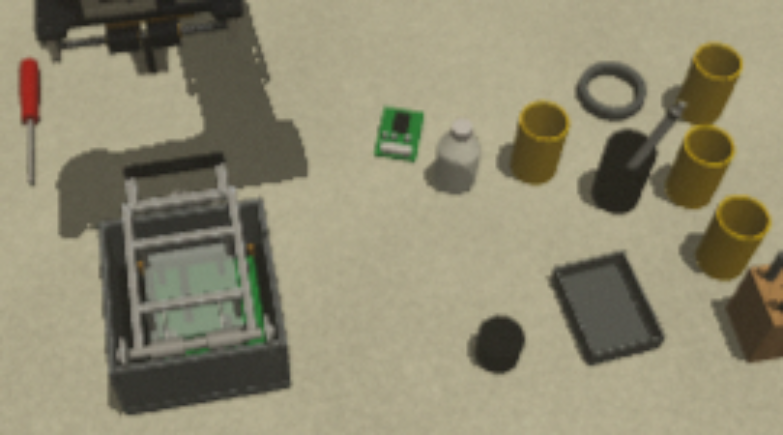

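The picture shows the gate shut with the arm clear: the bar is at (258,196), against (259,197) predicted shut and (255,185) predicted open. The pen stands in the black cup, and nothing else has moved. Handing in.

```bash
python3 -c "
from h import *
s,P=cam('scene'); print(nets.landmark_of(s,'gate_handle')[:1])
print(workorder.close_job())"
```

```text
[{'uv': [259.7, 197.2], 'confidence': 0.59}]
the job is handed in; nothing more can be done
None
```

The job is handed in: the pen stands in the black cup, the gate is shut and the catch was holding it with the arm clear, and nothing else was moved; the fingers reached about 40 N on the bar at the hard stop, and no verdict came back.

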